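# Speed off, then hold back the belt tensioner

### The arm

A 6-joint arm with a two-finger parallel gripper is mounted at the origin on the work surface. World frame = base frame: x ahead of the robot, y to its left, z up, the work surface at z = 0. Lengths are in m, angles in rad, forces in N, time in s.
With the tool pointing down it reaches from about 0.275 to 0.975 m from the base axis. Payload 8.4 kg.
Tool frame: the origin (TCP) lies where the fingers leave the gripper's body, on its centre line; the fingertips stand 88 mm ahead of it and the grasp point (between the pads) lies 69 mm ahead of it (env.grip_depth is the distance from the TCP to the grasp point, in m); z points along the fingers, y is the direction in which the jaws open and shut (so a half turn about z gives the same grasp; the last joint's range is limited). The gripper opens to 92 mm and grips with 3 to 60 N. Pads are 20 mm wide; open, the fingers measure 128 mm over their backs; the gripper's body (75 mm by 189 mm) begins 69 mm behind the grasp point.
Start: joints at [1.13, 0.353, 1.633, -0, 1.155, -0.002], TCP at [0.266, 0.566, 0.303] pointing down, gripper open.
Joint ranges: [-2.63, 2.63], [-0.92, 2.1], [0.06, 2.66], [-1.3, 4.44], [0, 2.69], [-3.02, 3.02]. Speed limits (rad/s): [2.22, 2.22, 2.79, 3.14, 3.14, 3.14].

### API

Orientations are given as a rotation vector (axis times angle).
In Python, from cell import env, snapshot gives the robot as it stands.
- The arm moves only by the shell command python3 -m creep 'ROWS' [FORCE]. ROWS is JSON, a list of rows, each a list of 7 numbers: the finger opening in cm, from 0 to 9.19, then the shift along the tool's x, y, z in cm, then the turn, a rotation vector about the tool's x, y, z in rad. In form: [[claw, x, y, z, rx, ry, rz], ...]. A call has 1 to 8 rows; each row is the pose to reach, as a shift and turn from the pose measured when the call began, along the tool's axes at that moment; what a row does not reach only later rows make up. A row lasts 1/12 s, in which the tool goes at most 41.7 mm and 7.16 degrees, less where a joint would pass 70% of its speed; a pose out of reach is approached as far as the arm can. A call with a gripper value outside its range is refused whole. The fingers move at their own pace and stop on an object; FORCE is the grip in N (left out, the last holds). Time passes only in rows, so rows that repeat a pose let the fingers close. It gives the time, the measured TCP pose, the force and the opening at its end, in the units of the state.
- env.state(): the state, without advancing time (a new reading comes with each control period).
- snapshot(name): name is "side" or "top"; returns a dict with "frame" (384x512x3 uint8, red, green, blue), "vfov" (degrees; the focal length in pixels is half the picture's height over the tangent of half this angle, whatever the lens; pixels are square), "cx", "cy" (the principal point, pixels), "rvec" (rotation vector, rad) and "tvec" (3), from world to camera coordinates, as OpenCV has them. Camera axes: x right, y down, z forward; pixel columns grow to the right and rows downward; lengths in m; the calibration is good to about 2 mm. A picture is of the moment at which its call begins. There is no depth.
- env.finish_job(): hands the job in, once; it reports no verdict.
The state is a dict: "time": time; "qpos": joint angles; "joint_vel": joint speeds; "effort": joint torques, N m; "tool_pos": TCP position; "ee_rot": TCP orientation; "ft_force": force on the tool from outside, world axes, zero at the start; "ft_torque": the same for the moment, N m; "opening": finger opening in m.
Only numpy, scipy, OpenCV 4.12 (cv2) and the standard library are available. Lean on these libraries where they do the work, as an engineer would, in place of code of your own. Each camera call takes 0.05 s, during which the arm holds its last target.

### The job

I am about to slip a new belt onto the pump's drive stand. First turn the speed knob on the blue control box anticlockwise (seen from above) to its end stop, which is off; only then push the black roller of the yellow sprung tensioner arm back with the fingers until the arm is well past the click of its brass pawl, and keep holding it there: finish while still holding it compressed, since it springs back if let go. Leave the screwdriver, the oil can and the spare pulley where they are.

Things in the scene. Friction and masses are not known exactly. Their poses are not given: they have to be found in the camera images.
- speed (a joint): Angle of the speed knob in rad: 0 = fully anticlockwise seen from above = end stop = off; grows clockwise up to 4.5. It starts 0.6 to 1.5 rad from off, turns with light friction (0.03 N m) and stays where it is left.
- speed_grip (a point): On the axis of the black speed knob at grip height, 93 mm above the bench: 37 mm above the box's top, 7 mm below the knob's top. The knob is a disc (diameter 44, 8 mm high) under an upright bar grip 42 mm long, 14 mm thick, 32 mm high. Turns with the knob: x along the bar (white pointer mark at the -x end), y across its thickness, z up.
- control_box: Fixed blue control box with a metal top, 110 (x) x 140 (y) mm, 56 mm high, carrying the speed knob at its middle; origin at the centre of its underside. With the knob off its pointer lies along the box's -x. A green and an orange lamp stand 5 mm high near its far corners.
- tensioner (a joint): Angle of the yellow tensioner arm in rad: 0 = rest; grows counter-clockwise seen from above as it is pushed back; hard stop at 0.65. Its tooth lifts the brass pawl, most at 0.25, and the pawl has snapped in behind it by 0.45. The pawl only clicks, it does not hold: the spring returns the arm when let go. Push needed at the roller: about 5 N at rest, 12 N at the stop.
- roller (a point): Centre, half-way up, of the black roller on the arm's end: upright cylinder, 40 mm diameter, 40 mm high, not spinning, from 38 to 78 mm above the bench; the yellow arm under it reaches up to 38 mm. Turns with the arm: x outwards along the arm, y the way to push (square to the arm, growing angle), z up. The roller's -y side is free: push there.
- pivot (a point): On the arm's vertical pivot axis, level with the roller's centre and 115 mm from it; axes as for the roller. Below it is the yellow spring drum, 68 mm diameter, top 44 mm above the bench (bolt on it 51 mm).
- stand: Fixed grey baseplate of the drive stand, 260 (x) x 200 (y) x 12 mm, origin at the centre of its underside. On it the tensioner, the pawl's dark housing (38 mm high) beside the drum on the -x side, and two metal pulleys near the +x edge, tops 62 mm above the bench, which the roller does not reach.
- screwdriver: Red-handled screwdriver lying on the bench before the control box, on the robot's side, 190 mm long, handle 26 mm thick; origin under its middle, x towards the tip. Leave alone.
- oil_can: Red oil can, 58 mm diameter, with a thin bent spout up to 158 mm high, beyond the control box; origin at the centre of its underside. Leave alone.
- spare_pulley: Spare metal pulley, 60 mm diameter, 30 mm high, lying beyond the control box; origin at the centre of its underside. Leave alone.
There are look-alikes about, which are no part of the job. Several things have the shape of the control_box; the one meant has the colours described above.

How it is judged:
On the way, in this order (a step that is already met when the one before it is completed fails the run):
1. the speed knob is turned fully anticlockwise to its stop (value of joint speed below 0.1 rad), for 0.2 s.
2. the tensioner arm is pushed back past the pawl's click (value of joint tensioner above 0.45 rad), for 0.2 s.
At the end, for the whole second after the job is handed in: The speed knob is within 0.1 rad of its anticlockwise stop; the tensioner arm is still beyond 0.45 rad (past the click; stop at 0.65), steady (under 0.15 rad/s) and held by the fingers, which press on it with more than 3 N (value of joint tensioner above 0.45 rad and velocity of joint tensioner between -0.15 and 0.15 rad/s and value of joint speed below 0.1 rad and contact force between the fingers and tensioner above 3 N); the arm keeps its last pose, push and grip.
It fails at once if the tensioner is pushed back (over 0.15 rad) while the knob is not off (value of joint each of tensioner, speed above 0.15 rad).
It fails at once if the screwdriver is moved more than 30 mm (distance of screwdriver from where it was at the start of the episode above 0.03 m).
It fails at once if the oil can is moved more than 30 mm (distance of oil_can from where it was at the start of the episode above 0.03 m).
It fails at once if the oil can is tipped over (angle between oil_can's own z axis and vertical above 0.5 rad).
It fails at once if the spare pulley is moved more than 30 mm (distance of spare_pulley from where it was at the start of the episode above 0.03 m).
It also fails if it takes over 43 s, if anything falls off the work surface, if the arm or the gripper's body presses on something with over 40 N, if the wrist force passes 120 N, or if a joint passes its speed limit or range.

## Working session

There is one attempt and no reset: what is moved stays moved. The work goes in short steps, Python scripts to look and compute and a shell command to move; the robot and the scene stay as the last step left them, time stands still between calls to the robot, and variables do not carry over. Pictures are saved under pics/ and viewed, and the job is handed in when it is done.

```bash
ls; mkdir -p pics
python3 - <<'E'
from cell import env, snapshot
import cv2, json
print(env.state())
for n in("side","top"):
    s=snapshot(n); cv2.imwrite(f"pics/{n}0.png",s["frame"][:,:,::-1])
    print(n,{k:v for k,v in s.items() if k!="frame"})
E
```

```text
pics
{'time': 0.0, 'qpos': array([ 1.12958727e+00,  3.53614816e-01,  1.63413636e+00,  9.86937852e-06,
        1.15522580e+00, -2.39406400e-03]), 'joint_vel': array([ 9.10448108e-04,  4.59010450e-04, -9.41202763e-04,  1.44999920e-05,
        5.54042150e-05,  6.46000578e-04]), 'effort': array([ 1.00230222e-04, -5.93861067e+01, -3.34193158e+01,  6.97368546e-02,
        2.37684546e-02, -1.53185924e-04]), 'tool_pos': array([0.26537174, 0.56543898, 0.30198349]), 'ee_rot': array([-6.83709680e-01, -3.06597005e+00,  2.11789252e-03]), 'ft_force': array([-0.37442989, -0.10684852, -0.32618743]), 'ft_torque': array([-0.00622152, -0.00680203,  0.0539393 ]), 'opening': 0.09198626072749326}
side {'vfov': 42.985816539531704, 'cx': 266.34917049725, 'cy': 184.5441480654182, 'rvec': array([ 2.33753062, -0.43722249,  0.15708742]), 'tvec': array([-0.49924254,  0.23312812,  1.23921851])}
top {'vfov': 51.946220576104686, 'cx': 252.80852496303345, 'cy': 184.73480785197097, 'rvec': array([ 2.16749065, -2.21017631,  0.04373303]), 'tvec': array([0.06570406, 0.51966991, 1.02641927])}
```

View pics/side0.png

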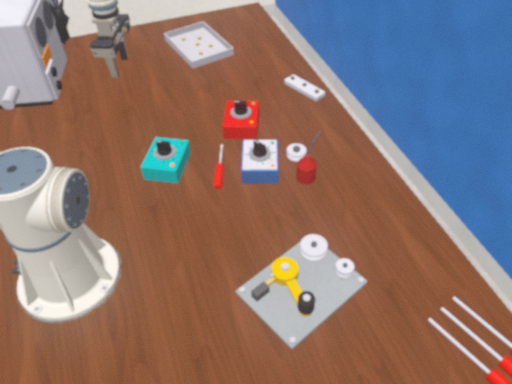

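View pics/top0.png

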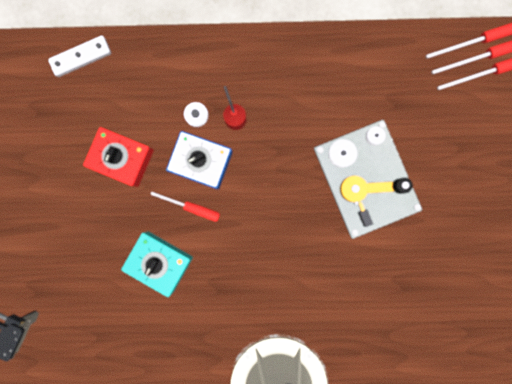

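```bash
cat > h.py <<'E'
import numpy as np, cv2
from cell import env, snapshot
def cam(s):
    f=s["frame"].shape[0]/2/np.tan(np.radians(s["vfov"]/2))
    K=np.array([[f,0,s["cx"]],[0,f,s["cy"]],[0,0,1]]); R=cv2.Rodrigues(s["rvec"])[0]
    return K,R,np.array(s["tvec"])
def unproj(s,u,v,z):
    K,R,t=cam(s); d=R.T@np.linalg.solve(K,[u,v,1.]); c=-R.T@t
    return c+d*(z-c[2])/d[2]
def proj(s,P):
    return cv2.projectPoints(np.array(P,float).reshape(-1,1,3),s["rvec"],s["tvec"],cam(s)[0],None)[0].reshape(-1,2)
def crop(s,u0,v0,w,h,k,name,pts=None):
    im=s["frame"][v0:v0+h,u0:u0+w,::-1].copy()
    im=cv2.resize(im,None,fx=k,fy=k,interpolation=cv2.INTER_CUBIC)
    if pts is not None:
        for p in pts: cv2.circle(im,(int((p[0]-u0+.5)*k),int((p[1]-v0+.5)*k)),3,(255,0,255),1)
    return im
E
python3 - <<'E'
from h import *
s=snapshot("top"); t=snapshot("side")
a=crop(s,155,120,90,75,4,"");b=crop(t,225,125,90,75,4,"")
c=crop(s,305,110,125,135,4,"");d=crop(t,230,225,145,125,4,"")
cv2.imwrite("pics/box1.png",np.hstack([a,b]));cv2.imwrite("pics/st1.png",c);cv2.imwrite("pics/st2.png",d)
E
```

```text
(no output)
```

View pics/box1.png

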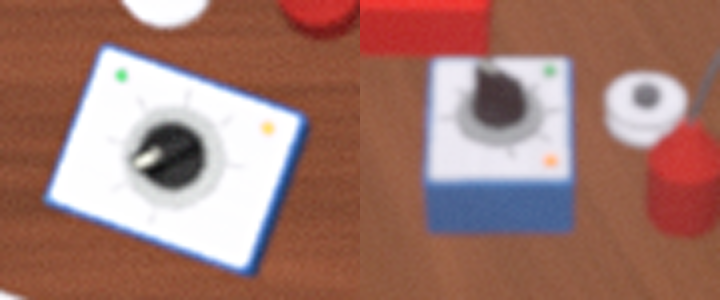

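View pics/st1.png

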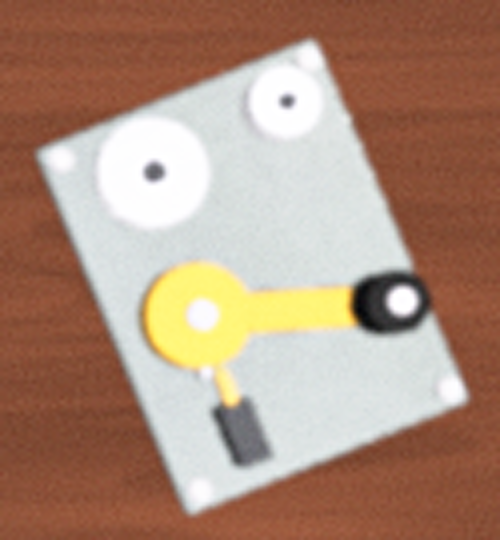

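View pics/st2.png

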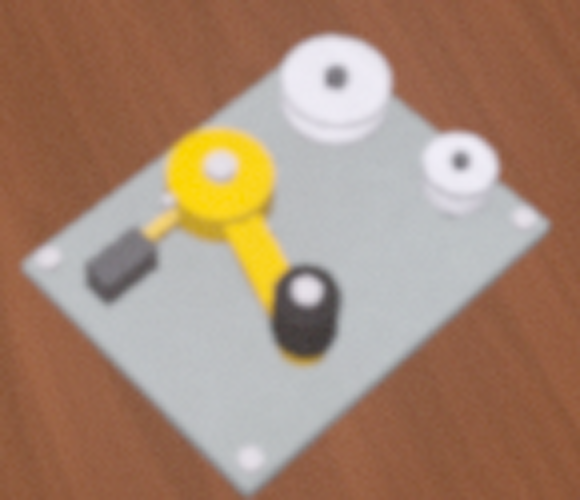

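Candidates (top view): red box (117,156), teal box (155,265), blue-sided box with metal top and green/orange lamps (199,160). The crop confirms that the last one is meant. Its pointer is at crop (148,160), clockwise of the box's −x. On the stand, the pivot bolt is at crop (202,315) and the roller top at (402,300).

Run:
```python
from h import *
s=snapshot("top"); t=snapshot("side")
o=lambda p,u0,v0:(p[0]/4+u0-.5+.125,p[1]/4+v0-.5+.125)
C=[unproj(s,*o(p,155,120),.056) for p in [(105,45),(305,118),(248,272),(46,200)]]
C=np.array(C)[:,:2]; c=C.mean(0); print("box",C.round(4).tolist(),c)
xd=(C[0]+C[1]-C[2]-C[3]); print("size",np.linalg.norm(C[0]-C[1]),np.linalg.norm(C[1]-C[2]))
bx=np.arctan2(xd[1],xd[0]); print("box x yaw",bx)
m=unproj(s,*o((146,161),155,120),.098)[:2]; d=m-c
print("ptr",m,np.hypot(*d),"yaw",np.arctan2(d[1],d[0]),"speed",(bx+np.pi-np.arctan2(d[1],d[0]))%(2*np.pi))
C2=np.array([unproj(t,*o((p[0]-360,p[1]),225,125),.056) for p in [(432,58),(573,58),(574,180),(428,182)]])[:,:2]
print("side box",C2.round(4).tolist(),C2.mean(0))
piv=unproj(s,*o((202,315),305,110),.051);rol=unproj(s,*o((402,300),305,110),.079)
piv2=unproj(t,*o((220,165),230,225),.051);rol2=unproj(t,*o((306,289),230,225),.079)
for a,b in((piv,rol),(piv2,rol2)):
    e=(b-a)[:2]; print(a,b,np.hypot(*e),np.arctan2(e[1],e[0]))
for n,p,cc in(("scr",(152,193),s),("scr2",(218,217),s),("oil",(234,118),s),("sp",(196,114),s)): print(n,unproj(cc,*p,.02))
S=np.array([unproj(s,*o(p,305,110),.012) for p in [(38,152),(315,38),(468,400),(190,515)]]);print("stand",S.round(3).tolist())
```

```text
box [[0.6602, 0.2363], [0.6106, 0.1092], [0.5131, 0.1469], [0.5615, 0.2749]] [0.58635079 0.19184007]
size 0.1365122480668969 0.10447552078881749
box x yaw -0.37120515887463823
ptr [0.58013945 0.20384005] 0.01351222193083337 yaw 2.04843485565274 speed 0.7219526390624149
side box [[0.5624, 0.2787], [0.6641, 0.238], [0.6144, 0.1117], [0.5149, 0.1491]] [0.58894537 0.19435724]
[ 0.50452182 -0.20414445  0.051     ] [ 0.51027417 -0.32022487  0.079     ] 0.11622286699856292 -1.521281944252224
[ 0.50580247 -0.2022631   0.051     ] [ 0.51138562 -0.31505737  0.079     ] 0.11293235881096274 -1.5213381578752543
scr [0.50403118 0.32101733 0.02      ]
scr2 [0.43783102 0.14816268 0.02      ]
oil [0.69854334 0.1019202  0.02      ]
sp [0.71149131 0.20264689 0.02      ]
stand [[0.616, -0.109, 0.012], [0.689, -0.295, 0.012], [0.447, -0.386, 0.012], [0.375, -0.202, 0.012]]
```

Run:
```python
from h import *
s=snapshot("top"); t=snapshot("side"); bx=-.371; c=np.array([.5875,.193])
rows=[]
for sp in(.7,.95,1.2):
    th=bx-sp; ex=np.array([np.cos(th),np.sin(th)]);ey=np.array([-ex[1],ex[0]])
    P=[np.r_[c+ex*a*.021+ey*b*.007,z] for a in(-1,1) for b in(-1,1) for z in(.1,)]+[np.r_[c-ex*.021,.068],np.r_[c-ex*.021,.1]]
    P+=[np.r_[c+.022*np.array([np.cos(q),np.sin(q)]),.064] for q in np.linspace(0,6.28,16)]
    r=[]
    for v,u0,v0 in((s,180,140),(t,242,132)):
        r.append(crop(v,u0,v0,36,36,7,"",proj(v,P)))
    rows.append(np.vstack(r))
cv2.imwrite("pics/k1.png",np.hstack(rows))
```

```text
(no output)
```

View pics/k1.png

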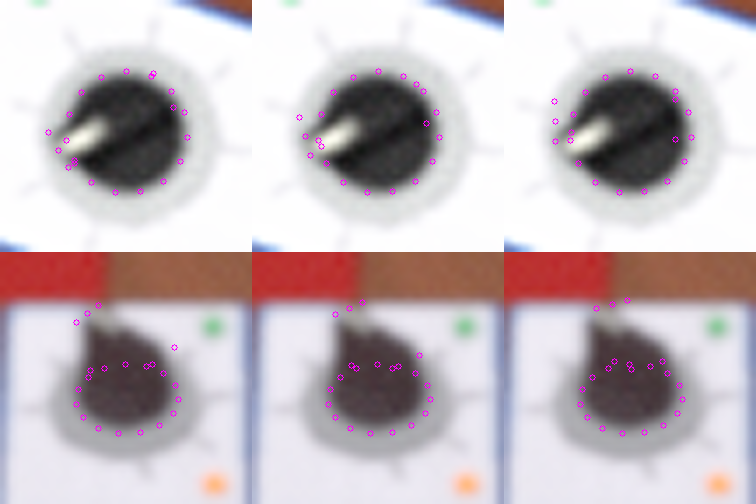

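```bash
python3 -m creep '[[9.19,-4,-1.8,0,0,0,0.1],[9.19,-8,-3.6,0,0,0,0.2],[9.19,-12,-5.3,0,0,0,0.3],[9.19,-16,-7.1,0,0,0,0.4],[9.19,-20,-8.9,0,0,0,0.5],[9.19,-24,-10.7,0,0,0,0.6],[9.19,-28,-12.4,0,0,0,0.68],[9.19,-32,-14.2,0,0,0,0.68]]'
cat >> h.py <<'E'
from scipy.spatial.transform import Rotation as Ro
def go(p,yaw=None):
    """tool-frame shift (cm) to put TCP at p, and turn about tool z so that tool y has world yaw (mod pi)"""
    st=env.state(); R=Ro.from_rotvec(st["ee_rot"]).as_matrix()
    print("t",st["time"],"tcp",st["tool_pos"].round(4),"F",st["ft_force"].round(1),"q",st["qpos"].round(2),"open",st["opening"])
    y=np.arctan2(R[1,1],R[0,1]); print("yaw y",y,"z",R[:,2].round(3),"x",R[:,0].round(3))
    print("shift cm",(R.T@(np.array(p)-st["tool_pos"])*100).round(2))
    if yaw is not None: print("rz",-((yaw-y+np.pi/2)%np.pi-np.pi/2))
E
python3 -c "
from h import *
go([.5875,.193,.164],.45)"
```

```text
time: 1.07
tool_pos: [0.485, 0.3123, 0.3029]
ee_rot: [1.674, 2.658, 0.001]
ft_force: [0.2, 0.6, 0.3]
opening: 0.092
t 1.0667 tcp [0.485  0.3123 0.3029] F [0.2 0.6 0.3] q [ 0.57  0.28  1.74 -0.    1.12  0.12] open 0.09204907529826678
yaw y 0.4469377193724524 z [ 0.  0. -1.] x [-0.432  0.902 -0.   ]
shift cm [-15.19   4.08  13.89]
rz -0.0030622806275475423
```

```bash
python3 -m creep '[[9.19,-3.8,1,0,0,0,0],[9.19,-7.6,2,1,0,0,0],[9.19,-11.4,3,3,0,0,0],[9.19,-15.2,4.1,5,0,0,0],[9.19,-15.2,4.1,8,0,0,0],[9.19,-15.2,4.1,8.5,0,0,0],[9.19,-15.2,4.1,8.5,0,0,0]]'; python3 -c "
from h import *
go([.5875,.193,.164],.45)
s=snapshot('top');t=snapshot('side')
cv2.imwrite('pics/a1.png',np.hstack([crop(s,150,110,100,100,4,''),crop(t,210,100,100,100,4,'')]))"
```

```text
time: 1.65
tool_pos: [0.5863, 0.1922, 0.2158]
ee_rot: [-1.674, -2.655, 0.005]
ft_force: [-1.4, 0.9, 0.6]
opening: 0.0917
t 1.65 tcp [0.5863 0.1922 0.2158] F [-1.4  0.9  0.6] q [ 0.31  0.43  1.72  0.    0.99 -0.13] open 0.09167829214395957
yaw y 0.44561308682565803 z [-0.005 -0.001 -1.   ] x [-0.431  0.902  0.001]
shift cm [0.01 0.17 5.18]
rz -0.004386913174341922
```

View pics/a1.png

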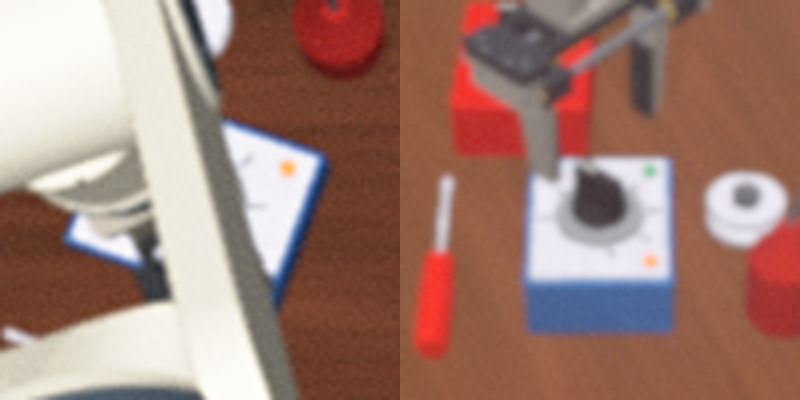

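The fingers straddle the knob: in the side crop the near finger is at (543,165), the knob at (598,195), and the far finger is clear at (648,80). I'll descend and grip.

```bash
python3 -m creep '[[9.19,0,0.1,2.5,0,0,0],[9.19,0,0.1,5.2,0,0,0],[9.19,0,0.1,5.2,0,0,0],[1,0,0.1,5.2,0,0,0],[1,0,0.1,5.2,0,0,0],[1,0,0.1,5.2,0,0,0],[1,0,0.1,5.2,0,0,0],[1,0,0.1,5.2,0,0,0]]' 20; python3 -c "
from h import *
go([.5875,.193,.164],1.25)
t=snapshot('side')
cv2.imwrite('pics/a2.png',crop(t,210,100,100,100,5,''))"
```

```text
time: 2.42
tool_pos: [0.5888, 0.1945, 0.1681]
ee_rot: [1.672, 2.658, 0.003]
ft_force: [0.2, 0.7, -0.5]
opening: 0.0608
t 2.4167 tcp [0.5888 0.1945 0.1681] F [ 0.2  0.7 -0.5] q [ 0.32  0.5   1.75  0.    0.89 -0.13] open 0.06078735749820781
yaw y 0.44775096551955457 z [ 0.002  0.001 -1.   ] x [-0.433  0.901  0.   ]
shift cm [-0.08 -0.19  0.41]
rz -0.8022490344804454
```

View pics/a2.png

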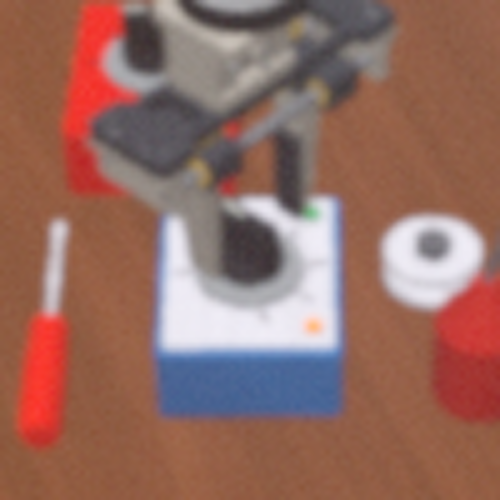

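The fingers are either side of the knob (crop (205,250) and (292,185)) and still closing, with the opening at 61 mm. I'll keep closing.

```bash
python3 -m creep '[[1,0,0,0.4,0,0,0],[1,0,0,0.4,0,0,0],[1,0,0,0.4,0,0,0],[1,0,0,0.4,0,0,0],[1,0,0,0.4,0,0,0],[1,0,0,0.4,0,0,0],[1,0,0,0.4,0,0,0],[1,0,0,0.4,0,0,0]]'; python3 -c "
from h import *
go([.5875,.193,.164],1.25)"
```

```text
time: 3.13
tool_pos: [0.5877, 0.1942, 0.1636]
ee_rot: [-1.673, -2.658, 0.0]
ft_force: [-5.7, -1.2, 3.6]
opening: 0.0135
t 3.1333 tcp [0.5877 0.1942 0.1636] F [-5.7 -1.2  3.6] q [ 0.32  0.5   1.75  0.    0.89 -0.13] open 0.013520943938895958
yaw y 0.44759064712061636 z [-0.001  0.    -1.   ] x [-0.433  0.901  0.   ]
shift cm [-0.09 -0.07 -0.04]
rz -0.8024093528793834
```

```bash
python3 -m creep '[[1,0,0,0,0,0,-0.11],[1,0,0,0,0,0,-0.22],[1,0,0,0,0,0,-0.33],[1,0,0,0,0,0,-0.44],[1,0,0,0,0,0,-0.55],[1,0,0,0,0,0,-0.65],[1,0,0,0,0,0,-0.75],[1,0,0,0,0,0,-0.75]]'; python3 -c "
from h import *
go([.5875,.193,.164],1.25);print(env.state()['ft_torque'])
t=snapshot('side')
cv2.imwrite('pics/a3.png',crop(t,210,100,100,100,5,''))"
```

```text
time: 3.8
tool_pos: [0.5877, 0.1941, 0.1636]
ee_rot: [-0.576, -3.088, -0.0]
ft_force: [-1.6, -0.7, 1.0]
opening: 0.0138
t 3.8 tcp [0.5877 0.1941 0.1636] F [-1.6 -0.7  1. ] q [ 0.32  0.5   1.75  0.    0.89 -0.89] open 0.01384894520105103
yaw y 1.2018849944989916 z [-0.001  0.    -1.   ] x [-0.933  0.361  0.001]
shift cm [-0.03 -0.11 -0.04]
rz -0.048115005501008445
[-0.07444132  0.3237924  -0.02354738]
```

View pics/a3.png

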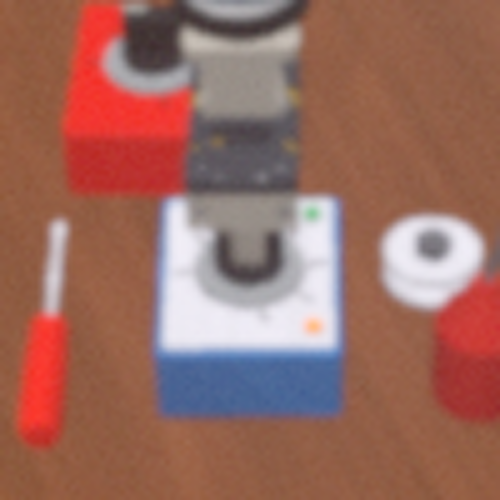

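The knob turned with the gripper, and the torque stays at friction level, so the stop isn't felt yet. I'll turn a little further until the torque rises.

```bash
python3 -m creep '[[1,0,0,0,0,0,-0.05],[1,0,0,0,0,0,-0.08],[1,0,0,0,0,0,-0.08]]'; python3 -c "
from h import *
go([.5875,.193,.164],1.25);print(env.state()['ft_torque'])"
```

```text
time: 4.1
tool_pos: [0.5878, 0.1941, 0.1636]
ee_rot: [-0.466, -3.106, -0.0]
ft_force: [-1.7, -1.1, 0.9]
opening: 0.0144
t 4.1 tcp [0.5878 0.1941 0.1636] F [-1.7 -1.1  0.9] q [ 0.32  0.5   1.75  0.    0.89 -0.96] open 0.014400658248306709
yaw y 1.2729476313439059 z [-0.001  0.    -1.   ] x [-0.956  0.293  0.001]
shift cm [-0.   -0.11 -0.04]
rz 0.022947631343905872
[-0.12958578  0.24428424 -0.51867032]
```

The torque jumped to 0.52 N m, so the stop is reached, at about the expected box alignment of 1.20 rad. I'll hold briefly, ease back a little, open and lift.

```bash
python3 -m creep '[[1,0,0,0,0,0,0],[1,0,0,0,0,0,0],[1,0,0,0,0,0,0],[6,0,0,0,0,0,0],[6,0,0,0,0,0,0],[6,0,0,0,0,0,0],[6,0,0,0,0,0,0],[6,0,0,0,0,0,0]]';python3 -m creep '[[6,0,0,-2,0,0,0],[6,0,0,-5,0,0,0],[6,0,0,-8,0,0,0],[6,0,0,-11,0,0,0],[6,0,0,-11,0,0,0]]'; python3 -c "
from h import *
go([.5875,.193,.164],1.25)
t=snapshot('side')
s=snapshot('top')
cv2.imwrite('pics/a4.png',np.hstack([crop(t,210,100,100,100,4,''),crop(s,150,110,100,100,4,'')]))"
```

```text
time: 4.77
tool_pos: [0.5879, 0.1942, 0.1637]
ee_rot: [-0.466, -3.107, -0.001]
ft_force: [-0.2, 0.5, 0.1]
opening: 0.0461
time: 5.18
tool_pos: [0.5904, 0.195, 0.2799]
ee_rot: [0.465, 3.099, 0.007]
ft_force: [1.4, 1.0, -0.2]
opening: 0.0599
t 5.1833 tcp [0.5904 0.195  0.2799] F [ 1.4  1.  -0.2] q [ 0.32  0.37  1.67  0.    1.1  -0.96] open 0.05987539341669721
yaw y 1.273146045209296 z [ 0.008  0.003 -1.   ] x [-0.956  0.293 -0.007]
shift cm [ 0.3  -0.34 11.58]
rz 0.023146045209295973
```

View pics/a4.png

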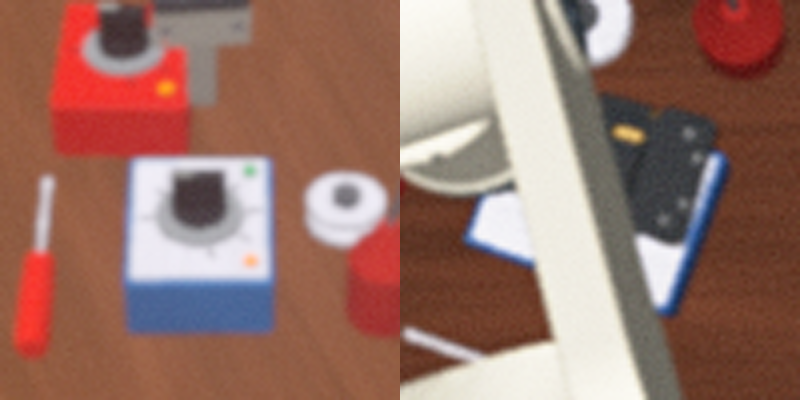

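Knob bar at side crop (200,195) now lies along the box's x. Next is the roller, with closed fingers and tool x along the push direction.

Run:
```python
from h import *
t=snapshot("side")
piv=np.array([.505,-.203]); 
def tgt(th,gap,a0=-1.521):
    a=a0+th; er=np.array([np.cos(a),np.sin(a)]); ey=np.array([-er[1],er[0]])
    return piv+.115*er-ey*gap, a
p,a=tgt(0,.075); print(p,a); go([*p,.28],None)
for th in(0,.3,.55): print(th,tgt(th,.031))
```

```text
[ 0.43581718 -0.32159063] -1.521
t 5.3333 tcp [0.5878 0.1941 0.2736] F [-0.7  0.6  0.3] q [ 0.32  0.37  1.67  0.    1.09 -0.96] open 0.05991026342880279
yaw y 1.2731426970073045 z [-0.  0. -1.] x [-0.956  0.293  0.   ]
shift cm [ -0.6  -53.76  -0.67]
0 (array([ 0.47976264, -0.3194005 ]), -1.521)
0.3 (array([ 0.51528853, -0.32165979]), -1.2209999999999999)
0.55 (array([ 0.54432558, -0.31542552]), -0.9709999999999999)
```

```bash
python3 -m creep '[[0,0,-3.5,0,0,0,0.11],[0,0,-7,0,0,0,0.22],[0,0,-10.5,0,0,0,0.33],[0,0,-14,0,0,0,0.44],[0,0,-17.5,0,0,0,0.55],[0,0,-21,0,0,0,0.66],[0,0,-24.5,0,0,0,0.77],[0,0,-28,0,0,0,0.88]]'; python3 -c "
from h import *
go([.436,-.3216,.28],-1.521)"
```

```text
time: 6.0
tool_pos: [0.504, -0.0749, 0.2718]
ee_rot: [-1.75, -2.606, 0.001]
ft_force: [0.4, 0.1, -0.4]
opening: 0.0083
t 6.0 tcp [ 0.504  -0.0749  0.2718] F [ 0.4  0.1 -0.4] q [-0.15  0.21  1.91  0.    1.03 -0.54] open 0.008296453652126742
yaw y 0.3878756072066464 z [-0.003  0.001 -1.   ] x [-0.378  0.926  0.002]
shift cm [-20.26 -15.63  -0.82]
rz -1.2327170463831467
```

```bash
python3 -m creep '[[0,-2.5,-2,0,0,0,0.11],[0,-5,-4,0,0,0,0.23],[0,-7.5,-6,0,0,0,0.35],[0,-10,-8,0,0,0,0.47],[0,-12.5,-10,0,0,0,0.59],[0,-15,-12,0,0,0,0.71],[0,-17.5,-14,0,0,0,0.83],[0,-20.2,-15.6,0,0,0,0.95]]'; python3 -c "
from h import *
go([.436,-.3216,.28],-1.521)"
```

```text
time: 6.67
tool_pos: [0.4342, -0.3218, 0.2701]
ee_rot: [-2.751, -1.507, 0.005]
ft_force: [0.5, 0.0, 0.1]
opening: 0.0003
t 6.6667 tcp [ 0.4342 -0.3218  0.2701] F [0.5 0.  0.1] q [-0.64  0.26  1.84 -0.    1.04 -0.07] open 0.0002837429403392749
yaw y -0.568274668446338 z [-0.005  0.003 -1.   ] x [ 0.538  0.843 -0.001]
shift cm [ 0.11  0.14 -0.99]
rz 0.9527253315536619
```

```bash
python3 -m creep '[[0,0.1,0.1,-1,0,0,0.12],[0,0.1,0.1,-1,0,0,0.24],[0,0.1,0.1,-1,0,0,0.36],[0,0.1,0.1,-1,0,0,0.48],[0,0.1,0.1,0,0,0,0.6],[0,0.1,0.1,0,0,0,0.72],[0,0.1,0.1,0,0,0,0.84],[0,0.1,0.1,0,0,0,0.95]]'; python3 -c "
from h import *
s=snapshot('top');t=snapshot('side')
go([.436,-.3216,.134],-1.521)
cv2.imwrite('pics/b1.png',np.hstack([crop(s,300,110,130,130,3,''),crop(t,230,220,130,130,3,'')]))
cv2.imwrite('pics/b1k.png',np.hstack([crop(s,165,130,70,70,6,'')]))"
```

```text
time: 7.33
tool_pos: [0.4348, -0.3209, 0.2681]
ee_rot: [-3.136, -0.073, 0.013]
ft_force: [-0.4, -0.4, -0.6]
opening: 0.0003
t 7.4333 tcp [ 0.4349 -0.321   0.2684] F [ 0.2 -0.4  0. ] q [-0.64  0.26  1.84 -0.    1.04  0.88] open 0.0005590250197038181
yaw y -1.5202189178362597 z [-0.008  0.004 -1.   ] x [ 0.999  0.051 -0.007]
shift cm [ 0.21  0.13 13.44]
rz 0.0007810821637401766
```

View pics/b1.png

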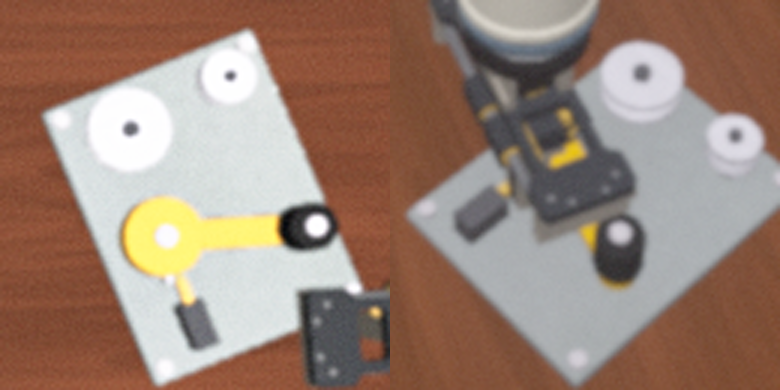

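View pics/b1k.png

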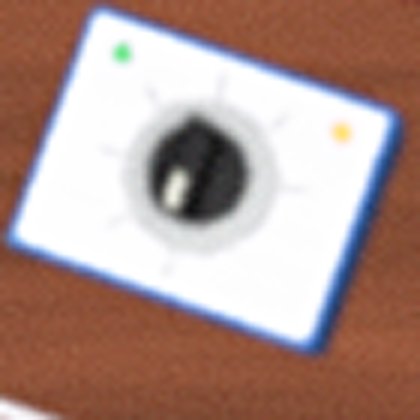

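The top crop shows the pointer (175,190) parallel to the box sides and towards −x, so the knob is off. The arm is at rest and the path to the roller is clear, so I'll descend.

```bash
python3 -m creep '[[0,0.1,0.1,3.5,0,0,0],[0,0.1,0.1,7,0,0,0],[0,0.1,0.1,10.5,0,0,0],[0,0.1,0.1,13,0,0,0],[0,0.1,0.1,13.4,0,0,0],[0,0.1,0.1,13.4,0,0,0]]' 40; python3 -c "
from h import *
s=snapshot('top');t=snapshot('side')
go([.4797,-.3194,.134],-1.521)
cv2.imwrite('pics/b2.png',np.hstack([crop(s,300,110,130,130,3,''),crop(t,230,220,130,130,3,'')]))"
```

```text
time: 7.93
tool_pos: [0.4337, -0.3205, 0.1325]
ee_rot: [-3.133, -0.084, 0.018]
ft_force: [-0.5, -0.4, -0.1]
opening: 0.0006
t 8.0333 tcp [ 0.4354 -0.3217  0.1352] F [-0.3  0.5  0.1] q [-0.64  0.45  1.94 -0.    0.77  0.88] open 0.00021927414803731934
yaw y -1.5186115515676861 z [-0.007  0.004 -1.   ] x [ 0.999  0.052 -0.007]
shift cm [4.44 0.   0.09]
rz 0.0023884484323137833
```

View pics/b2.png

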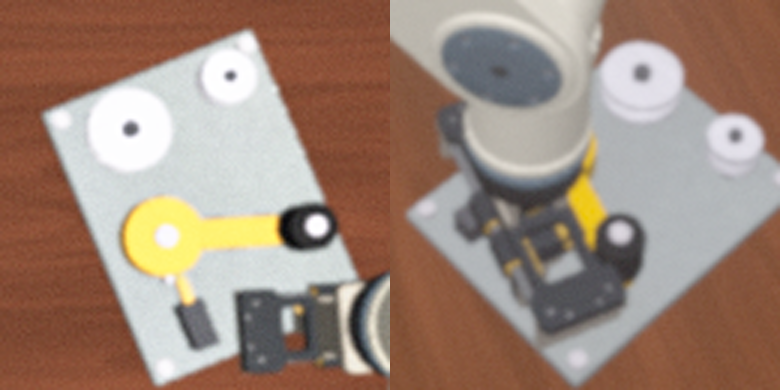

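```bash
python3 -m creep '[[0,2,0,0.1,0,0,0],[0,4,0,0.1,0,0,0],[0,4.6,0.1,0.1,0,0,-0.05],[0,5.2,0.2,0.1,0,0,-0.08],[0,5.6,0.3,0.1,0,0,-0.1],[0,5.6,0.3,0.1,0,0,-0.1]]'; python3 -c "
from h import *
go([.5153,-.3217,.134],-1.221)"
```

```text
time: 8.53
tool_pos: [0.4914, -0.3222, 0.1361]
ee_rot: [-3.128, -0.244, 0.012]
ft_force: [-8.2, -1.1, 7.3]
opening: 0.0001
t 8.5333 tcp [ 0.4914 -0.3222  0.1361] F [-8.2 -1.1  7.3] q [-0.58  0.5   1.83 -0.    0.81  0.83] open 8.117281080214994e-05
yaw y -1.41527917155066 z [-0.008  0.003 -1.   ] x [ 0.988  0.155 -0.007]
shift cm [2.37 0.32 0.19]
rz -0.19427917155066
```

```bash
python3 -m creep '[[0,0.8,0.1,0,0,0,-0.07],[0,1.6,0.2,0,0,0,-0.13],[0,2.4,0.3,0,0,0,-0.19],[0,3.2,0.3,0,0,0,-0.27],[0,4.1,0.25,0,0,0,-0.345],[0,4.9,0.2,0,0,0,-0.41],[0,5.7,0.1,0,0,0,-0.47],[0,5.7,0.1,0,0,0,-0.47]]'; python3 -c "
from h import *
go([.5477,-.3142,.134],-.941)
s=snapshot('top');t=snapshot('side')
cv2.imwrite('pics/b3.png',np.hstack([crop(s,300,110,130,130,3,''),crop(t,230,220,130,130,3,'')]))"
```

```text
time: 9.2
tool_pos: [0.5477, -0.315, 0.1374]
ee_rot: [-2.982, -0.974, 0.013]
ft_force: [-9.5, -5.5, 0.6]
opening: 0.0004
t 9.2 tcp [ 0.5477 -0.315   0.1374] F [-9.5 -5.5  0.6] q [-0.52  0.55  1.73 -0.    0.86  0.42] open 0.000399829178712443
yaw y -0.9392648102734971 z [-0.009  0.001 -1.   ] x [ 0.807  0.59  -0.007]
shift cm [ 0.05 -0.07  0.34]
rz 0.0017351897265029947
```

View pics/b3.png

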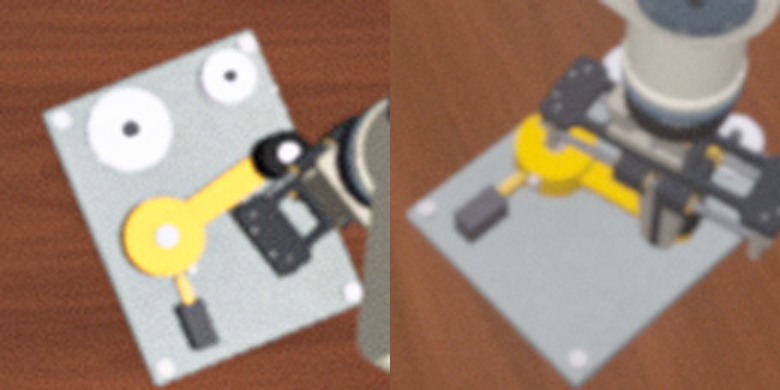

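The arm is pushed back by about 11 N. The roller top is at crop (288,152) and the pivot at (167,237). I'll measure the angle from those.

```bash
python3 -c "
from h import *
s=snapshot('top')
g=lambda x,y,z:unproj(s,300+x/3-.33,110+y/3-.33,z)
p=g(167,237,.051)
for q in((288,152),(315,225)):
  r=g(*q,.079); e=(r-p)[:2]; print(r,np.hypot(*e),np.arctan2(e[1],e[0])+1.521)
go([.5477,-.3142,.134],-.941)
cv2.imwrite('pics/k9.png',crop(s,165,130,70,70,6,''))"
```

```text
[ 0.57079921 -0.29933584  0.079     ] 0.11601012288991515 0.566294470693122
[ 0.51018539 -0.31910581  0.079     ] 0.1146309568498658 0.006260858344641962
t 9.35 tcp [ 0.5469 -0.3154  0.1375] F [-8.4 -5.4 -0.6] q [-0.52  0.55  1.73 -0.    0.86  0.42] open 0.0005333711743795283
yaw y -0.9431878237106102 z [-0.009  0.001 -1.   ] x [ 0.809  0.587 -0.007]
shift cm [ 0.14 -0.05  0.35]
rz -0.002187823710610104
```

View pics/k9.png

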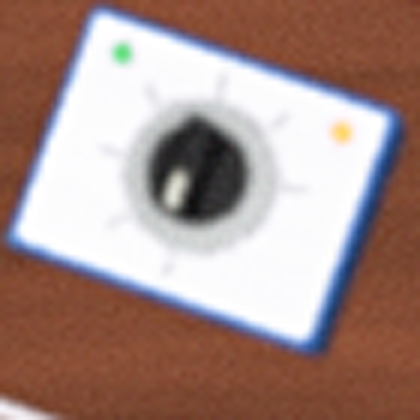

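The angle is about 0.56 rad and the knob is still off (pointer at crop (175,190)). I'll let it settle for half a second, recheck and hand in.

```bash
python3 -m creep '[[0,0.1,0,0,0,0,0],[0,0.1,0,0,0,0,0],[0,0.1,0,0,0,0,0],[0,0.1,0,0,0,0,0],[0,0.1,0,0,0,0,0],[0,0.1,0,0,0,0,0]]'; python3 -c "
from h import *
go([.5477,-.3142,.134],-.941);print(env.state()['joint_vel'].round(4))
s=snapshot('top')
cv2.imwrite('pics/b4.png',crop(s,300,110,130,130,3,''))"
```

```text
time: 9.85
tool_pos: [0.546, -0.3157, 0.1387]
ee_rot: [-2.984, -0.971, 0.018]
ft_force: [-8.5, -5.2, -5.2]
opening: 0.0004
t 9.85 tcp [ 0.546  -0.3157  0.1387] F [-8.5 -5.2 -5.2] q [-0.52  0.55  1.73 -0.01  0.87  0.42] open 0.0003619609385506307
yaw y -0.9414809338928706 z [-0.012  0.    -1.   ] x [ 0.808  0.589 -0.01 ]
shift cm [ 0.23 -0.01  0.46]
rz -0.0004809338928706275
[ 0.0005 -0.0004  0.0005 -0.0004  0.0001 -0.0004]
```

View pics/b4.png

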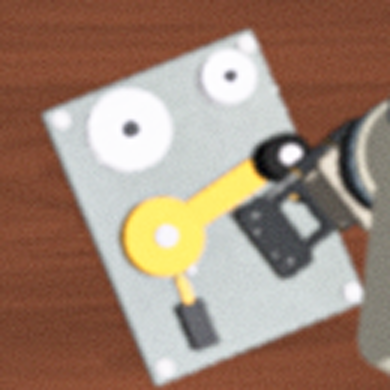

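The roller top is at (290,152), unchanged. The arm is steady with a push of about 10 N.

```bash
python3 -c "
from cell import env
print(env.finish_job()); print(env.state()['time'],env.state()['ft_force'])"
```

```text
the job is handed in; nothing more can be done
None
the job is handed in; nothing more can be done
```

The job is handed in: the speed knob is off, and the fingers are holding the tensioner roller back past the pawl's click. No verdict came back.

- **Knob:** I turned the knob on the blue box anticlockwise until the torque jumped to about 0.5 N m, which is the end stop. In the top view its pointer lay parallel to the box's sides, towards −x. It still did after the push.
- **Tensioner:** Only then did I push the roller back with the closed fingers. The picture gave an arm angle of about 0.56 rad; the click is behind it by 0.45 and the stop is at 0.65. At hand-in, 9.9 s in, the push was about 10 N and the joints were practically still.
- **Checks that disagreed:** My first estimates of the knob's start angle ran from about 0.6 to 0.95 rad. The turn to the stop showed it was about 0.75. The vertical force drifted to about −5 N while holding, and the tool sat about 5 mm higher than planned; the roller did not shift.
- **Other items:** I didn't go near the screwdriver, the oil can or the spare pulley with the fingers, but I took no final measurement of where they are.

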